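Press the row of headspace vials home

ROBOT

A 6-joint arm with a two-finger parallel gripper is mounted at the origin on the work surface. World frame = base frame: x ahead of the robot, y to its left, z up, the work surface at z = 0. Lengths are in m, angles in rad, forces in N, time in s.
With the tool pointing down it reaches from about 0.25 to 0.8 m from the base axis. Payload 3.9 kg.
Tool frame: the origin (TCP) lies midway between the tips of the shut fingers; the grasp point (between the pads) lies arm.grip_depth behind it (arm.grip_depth is the distance from the TCP to the grasp point, in m); z points along the fingers, y is the line along which they close (so a half turn about z gives the same grasp; the last joint's range is limited). The gripper opens to 85 mm and grips with 20 to 120 N. Pads are 22 mm wide; open, the fingers measure 114 mm over their backs; the gripper's body (76 mm by 85 mm) begins 54 mm behind the grasp point. The pads swing forward as they close: fully open they stand 13 mm farther back than shut.
Start: joints at [1.272, 0.26, -0.138, 1.173, 0, 1.571], TCP at [0.155, 0.502, 0.231] pointing down, gripper open.
Joint ranges: [-2.78, 2.78], [-0.83, 1.72], [-1.28, 1.37], [-1.9, 2.12], [-1.57, 1.48], [-3.14, 3.14]. Speed limits (rad/s): [2.57, 2.57, 3.14, 3.14, 3.14, 3.14].

INTERFACE

Orientations are given as a unit quaternion [w, x, y, z].
In Python, from station import arm gives the robot as it stands.
- The arm moves only by the tool servo_tool, never from a script. Its argument "increments" is a list of rows, each an object of numbers: "dx", "dy", "dz": the shift along the tool's x, y, z in cm; "wx", "wy", "wz": the turn, a rotation vector about the tool's x, y, z in degrees; "jaw": the closure, from -1 (fully open) to 1 (shut). In form: [{"dx": .., "dy": .., "dz": .., "wx": .., "wy": .., "wz": .., "jaw": ..}, ...]. A call has 1 to 12 rows; each row shifts and turns the commanded pose from where the row before left it, along the tool's axes as they then stand; what a row does not reach is not made up. A row lasts 1/12 s, in which the tool goes at most 41.7 mm and 7.16 degrees, less where a joint would pass 70% of its speed; a pose out of reach is approached as far as the arm can. A call is refused whole if a number of a shift passes 4.17 or a number of a turn 7.16, either way. A call with a gripper value outside its range is refused whole. The fingers move at their own pace and stop on an object; the grip force is fixed at half the most. Time passes only in rows, so rows that do not move let the fingers close. It gives the time, the measured TCP pose, the force, the opening and the grip force at its end, in the units of the state.
- arm.sense(): the state, without advancing time (a new reading comes with each control period).
- arm.capture(name): name is "scene" or "top" or "wrist"; returns the picture (400x640x3 uint8, red, green, blue); there is no depth.
- arm.camera_model(name): a dict with "fovy" (degrees; the focal length in pixels is half the picture's height over the tangent of half this angle, whatever the lens; pixels are square), "cx", "cy" (the principal point, pixels), "extrinsics" (4x4, takes a point from world to camera coordinates); the wrist camera has in their place "T_tool_cam" (4x4, takes a point from camera to tool coordinates, whose origin is the TCP and whose axes are the flange's). Camera axes: x right, y up, looking along -z (the intrinsics and any distortion apply to the point x, -y, -z); pixel columns grow to the right and rows downward; lengths in m; the calibration is good to about 2 mm. A picture is of the moment at which its call begins: read the wrist's pose just before it. camera_model takes no time and is no camera call.
- arm.sign_off(): hands the job in; it is judged then, once.
Trained networks look in the newest picture that a camera, given by its name, has taken for a name from the list of things; names that differ only in an ending like _2 or _b are one class to them, and where a whole thing is asked for, a point or a joint stands for the part that bears it (a point fixed in the world has none). Each returns a list of dicts, best first, with "p" (0 to 1); they miss things now and then, are a little off and sometimes report something else, mostly with a low value. They report only what shows in the picture. A call takes as long as a camera call. They do not tell look-alikes from the thing itself.
- arm.silhouettes(camera, thing): "mask" (400x640 bool, what is visible of it) and "box" ([left, top, right, bottom] in pixels, round what is visible of it).
The state is a dict: "clock": time; "q": joint angles; "dq": joint speeds; "joint_efforts": joint torques, N m; "tcp_pos": TCP position; "ee_rot": TCP orientation; "force": force on the tool from outside, world axes, zero at the start; "wrist_torque": the same for the moment, N m; "opening": finger opening in m; "grip_force": force on a finger pad.
Only numpy, scipy, OpenCV 4.12 (cv2) and the standard library are available. Lean on these libraries where they do the work, as an engineer would, in place of code of your own. Each camera call takes 0.05 s, during which the arm holds its last target. There are 200 camera calls.

TASK

The four blue-spotted vials in the aluminium heating block stand proud of it. Run your fingertips along the curved row of caps, from the end with the green marker to the end with the black one, gently pressing each vial in turn fully home until its cap sits on the block, and from the first vial to the last keep the fingertips close over the row, within about 2 cm of it. Do not grip or pull up any vial, leave the two red-spotted spare vials and the bottle alone, and finish clear of everything.

Things in the scene. Friction and masses are not known exactly. Their poses are not given: they have to be found in the camera images.
- block: Aluminium heating block on a black foot, 110 (its x) by 220 (its y) by 50 mm tall, fixed to the bench; origin at the centre of its underside, on the bench; its flat top face is 50 mm above the bench. Four wells hold vials 0 to 3 along an arc of 130 mm radius that bulges towards the block's +x; at (x, y) in the block's frame: (-2.1, -60.8), (11.3, -21.0), (11.3, 21.0), (-2.1, 60.8) mm. Neighbours are 42 mm apart, centre to centre.
- arc_centre (a point): Imaginary point at the centre of the row's arc, at (-117, 0, 50) mm in the block's frame; each vial's axis is 130 mm from it, horizontally.
- green_marker: Flat green strip, 60 by 14 by 4 mm, fixed on the block's top face at the end of the row where the work starts: at (0, -99) or (0, +99) mm in the block's frame, so either vial 0 (at -y) or vial 3 (at +y) is the first. Origin at the centre of its underside.
- black_marker: Flat black strip, 60 by 14 by 4 mm, fixed on the block's top at the other end of the row, where the work finishes. Origin at the centre of its underside.
- spare_a: Loose amber glass spare vial standing on the bench, 24 mm across and 47 mm tall, red spot on its steel cap, 30 g; on the robot's side of the block. Origin at the centre of its underside. To be left alone.
- spare_b: The other loose spare vial, same look and size as spare_a, also on the robot's side of the block. Origin at the centre of its underside. To be left alone.
- bottle: Loose amber bottle with a white cap, 60 mm across, 110 mm tall, about 200 g, standing beyond the block (its +x side). Origin at the centre of its underside. To be left alone.
- vial0 (a joint): How far vial 0 has been pushed down, in m: starts between 0 and 0.006 (the underside of its cap stands 10 to 4 mm above the block); 0.010 is fully home, the cap sitting on the block at a hard stop. It slides straight up and down with about 3 N of friction, has no spring and stays where it is left; pulled on, it would come up (negative values).
- cap0 (a point): Centre of the top face of vial 0's cap: a flat round steel cap 24 mm across and 7 mm thick with a small blue spot, on an amber glass vial. Fully home this point is 57 mm above the bench; at the start 61 to 67 mm.
- vial1 (a joint): How far vial 1 has been pushed down, in m: starts between 0 and 0.006 (the underside of its cap stands 10 to 4 mm above the block); 0.010 is fully home, the cap sitting on the block at a hard stop. It slides straight up and down with about 3 N of friction, has no spring and stays where it is left; pulled on, it would come up (negative values).
- cap1 (a point): Centre of the top face of vial 1's cap: a flat round steel cap 24 mm across and 7 mm thick with a small blue spot, on an amber glass vial. Fully home this point is 57 mm above the bench; at the start 61 to 67 mm.
- vial2 (a joint): How far vial 2 has been pushed down, in m: starts between 0 and 0.006 (the underside of its cap stands 10 to 4 mm above the block); 0.010 is fully home, the cap sitting on the block at a hard stop. It slides straight up and down with about 3 N of friction, has no spring and stays where it is left; pulled on, it would come up (negative values).
- cap2 (a point): Centre of the top face of vial 2's cap: a flat round steel cap 24 mm across and 7 mm thick with a small blue spot, on an amber glass vial. Fully home this point is 57 mm above the bench; at the start 61 to 67 mm.
- vial3 (a joint): How far vial 3 has been pushed down, in m: starts between 0 and 0.006 (the underside of its cap stands 10 to 4 mm above the block); 0.010 is fully home, the cap sitting on the block at a hard stop. It slides straight up and down with about 3 N of friction, has no spring and stays where it is left; pulled on, it would come up (negative values).
- cap3 (a point): Centre of the top face of vial 3's cap: a flat round steel cap 24 mm across and 7 mm thick with a small blue spot, on an amber glass vial. Fully home this point is 57 mm above the bench; at the start 61 to 67 mm.
Mind the look-alikes: they are no part of the job. Of the things that look like the block, the largest one is meant.

How it is judged:
By the outcome, as a careful person would: the job done as asked, in the order asked, and still so for the second after the job is handed in, with the robot touching nothing.
It also fails if it takes over 48 s, if anything falls off the work surface, if the arm or the gripper's body presses on something with over 40 N, if the wrist force passes 120 N, or if a joint passes its speed limit or range.

## Working session

There is one attempt and no reset: what is moved stays moved. The work goes in short steps, Python scripts to look and compute and a tool call to move; the robot and the scene stay as the last step left them, time stands still between calls to the robot, and variables do not carry over. Pictures are saved under pics/ and viewed, at most 10 in all, crops included, and the job is handed in when it is done.

Besides the shell and the picture viewer there is one more tool, called after ">>>" as name([rows], argument=value, ...), one row to a line, values as JSON. servo_tool: Moves the arm, as the interface text tells. Its arguments: {"type":"object","properties":{"increments":{"type":"array","items":{"type":"object","properties":{"dx":{"type":"number"},"dy":{"type":"number"},"dz":{"type":"number"},"wx":{"type":"number"},"wy":{"type":"number"},"wz":{"type":"number"},"jaw":{"type":"number"}}}}},"required":["increments"]}

```bash
mkdir -p pics; python3 - <<'E'
from station import arm
import cv2,numpy as np
for n in ("top","scene"):
    im=arm.capture(n); cv2.imwrite(f"pics/{n}0.png",im[:,:,::-1])
    m=arm.camera_model(n); print(n,m["fovy"],m["cx"],m["cy"],{k:v for k,v in m.items() if k not in("extrinsics","fovy","cx","cy")}); print(np.round(m["extrinsics"],3).tolist())
    for t in ("block","cap0","green_marker","black_marker"):
        for d in arm.silhouettes(n,t): print(t,round(d["p"],2),d["box"],int(d["mask"].sum()))
s=arm.sense();print(s["clock"],s["tcp_pos"],s["ee_rot"],s["opening"],arm.grip_depth)
print(arm.camera_model("wrist"))
E
```

```text
top 51.311151249305155 319.38287438866877 198.90830259654794 {}
[[0.022, -1.0, -0.009, 0.035], [0.991, 0.021, 0.132, -0.537], [-0.132, -0.012, 0.991, -0.678], [0.0, 0.0, 0.0, 1.0]]
block 0.98 [280.4, 278.9, 390.3, 354.0] 5430
block 0.91 [375.2, 113.0, 480.3, 211.4] 4836
block 0.61 [208.9, 124.2, 354.4, 231.9] 7855
block 0.37 [265.8, 157.5, 277.7, 170.7] 171
cap0 0.74 [239.4, 153.1, 254.4, 168.5] 172
cap0 0.65 [286.5, 168.6, 300.5, 182.3] 163
cap0 0.63 [216.2, 211.6, 235.9, 227.2] 206
cap0 0.59 [323.3, 184.7, 343.5, 216.4] 280
cap0 0.54 [305.0, 303.9, 316.0, 318.0] 106
cap0 0.51 [209.5, 123.3, 352.7, 235.2] 7806
cap0 0.49 [306.0, 181.0, 320.5, 197.8] 170
cap0 0.48 [264.9, 156.2, 277.5, 168.9] 164
cap0 0.45 [341.4, 312.5, 355.4, 317.6] 82
cap0 0.39 [358.8, 322.1, 368.8, 330.0] 76
cap0 0.39 [322.9, 305.3, 334.4, 315.3] 96
green_marker 0.71 [216.6, 138.7, 238.6, 169.7] 284
green_marker 0.53 [211.7, 126.3, 353.6, 231.7] 7816
black_marker 0.77 [325.5, 181.5, 345.4, 218.2] 290
black_marker 0.68 [267.2, 237.1, 281.5, 247.3] 163
scene 53.38468657360477 317.5211092395171 191.62903032307278 {}

[... 782 characters left out ...]
 [322.0, 265.6, 368.1, 277.4] 377
green_marker 0.21 [315.2, 228.3, 332.5, 240.5] 164
black_marker 0.6 [303.1, 187.2, 338.7, 196.7] 183
0.5 [0.15454108 0.50171966 0.23127084] [ 6.85365268e-06  1.48839281e-01  9.88861400e-01 -3.04154529e-05] 0.08536002251282679 0.0187
{'fovy': 59.398088619448686, 'cx': 322.699537070281, 'cy': 197.6876297315951, 'T_tool_cam': array([[ 7.01008791e-04,  9.63512228e-01,  2.67663400e-01,
         6.81533033e-02],
       [ 9.99999507e-01, -8.63533878e-04,  4.89484194e-04,
         9.99096517e-05],
       [ 7.02760420e-04,  2.67662925e-01, -9.63512358e-01,
        -1.42164943e-01],
       [ 0.00000000e+00,  0.00000000e+00,  0.00000000e+00,
         1.00000000e+00]])}
```

```bash
python3 -c "
import cv2
a=cv2.imread('pics/top0.png')[90:390,160:520];cv2.imwrite('pics/top0c.png',cv2.resize(a,None,fx=2,fy=2,interpolation=2))"
```

```text
(no output)
```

View pics/top0c.png

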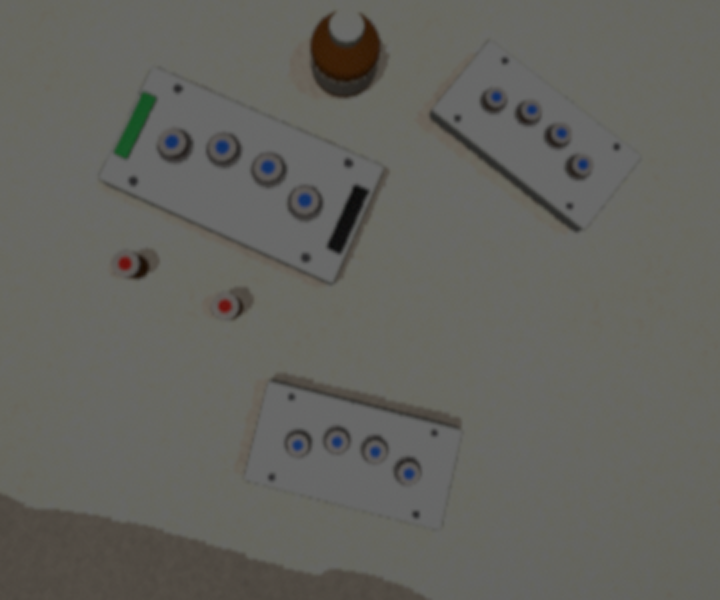

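View pics/scene0.png

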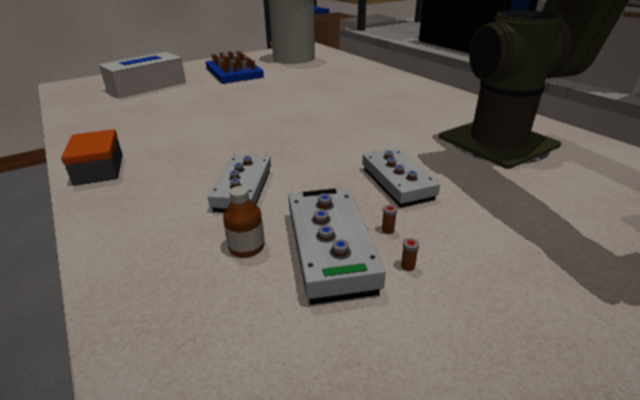

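The target is the largest block, at top-picture pixel (282,177). It has the green strip on the left at (228,153) and the black strip on the right at (334,200). The look-alikes are the smaller blocks at (428,160) and (336,317), which have no strips. The red-spotted spares are at (222,222) and (272,243), and the bottle is at (332,115). Green is at the block's +y end, so vial 3 comes first. Next I'll fit the pose.

```bash
cat > fit.py <<'E'
from station import arm
import cv2,numpy as np
from scipy.optimize import least_squares
def proj(m,P,E=None):
    E=m["extrinsics"] if E is None else E
    c=E[:3,:3]@P+E[:3,3]; f=200/np.tan(np.radians(m["fovy"]/2))
    return np.array([m["cx"]+f*c[0]/-c[2], m["cy"]-f*c[1]/-c[2]])
def blobs(im,kind,box):
    h=cv2.cvtColor(im,cv2.COLOR_RGB2HSV).astype(int)
    r={"blue":(h[...,0]>100)&(h[...,0]<130)&(h[...,1]>110),"green":(h[...,0]>45)&(h[...,0]<85)&(h[...,1]>110)}[kind]
    n,_,st,c=cv2.connectedComponentsWithStats(r.astype(np.uint8))
    return [c[i] for i in range(1,n) if st[i,4]>8 and box[0]<c[i][0]<box[2] and box[1]<c[i][1]<box[3]]
W=np.array([(-2.1,-60.8),(11.3,-21.0),(11.3,21.0),(-2.1,60.8)])/1e3
def b2w(p,xy,z):
    c,s=np.cos(p[2]),np.sin(p[2]); return np.array([p[0]+c*xy[0]-s*xy[1],p[1]+s*xy[0]+c*xy[1],z])
E
python3 - <<'E'
from fit import *
T,S=arm.camera_model("top"),arm.camera_model("scene")
it=cv2.imread("pics/top0.png")[:,:,::-1].copy();is_=cv2.imread("pics/scene0.png")[:,:,::-1].copy()
bt=sorted(blobs(it,"blue",(205,120,355,235)),key=lambda c:-c[0])   # vial0..3
bs=sorted(blobs(is_,"blue",(285,185,390,305)),key=lambda c:c[1])
gt=blobs(it,"green",(0,0,640,400));gs=blobs(is_,"green",(0,0,640,400))
print(np.round(bt,1).tolist(),np.round(bs,1).tolist(),gt,gs)
def res(p):
    r=[]
    for i in range(4):
        P=b2w(p,W[i],p[3+i]); r+=[proj(T,P)-bt[i],proj(S,P)-bs[i]]
    P=b2w(p,(0,.099),.054); r+=[proj(T,P)-gt[0],proj(S,P)-gs[0]]
    return np.concatenate(r)
o=least_squares(res,[.55,.1,-.3,.064,.064,.064,.064]);print(np.round(o.x,4),np.round(o.fun,1))
for i in range(4): print(i,np.round(b2w(o.x,W[i],o.x[3+i]),4))
# spares / bottle rough
f=200/np.tan(np.radians(T["fovy"]/2))
def back(u,v,z):
    d=T["extrinsics"][:3,:3].T@np.array([(u-T["cx"])/f,-(v-T["cy"])/f,-1]);c=-T["extrinsics"][:3,:3].T@T["extrinsics"][:3,3]
    return c+d*(z-c[2])/d[2]
for u,v,z in((222.5,222,.047),(272.5,243,.047),(333,103,.11)):print(np.round(back(u,v,z),3))
E
```

```text
[[311.9, 189.6], [293.4, 173.3], [270.5, 163.2], [245.4, 160.4]] [[324.4, 196.7], [320.6, 213.2], [325.5, 229.0], [340.0, 243.5]] [array([227.23287671, 151.99543379])] [array([344.27681661, 269.25259516])]
[ 0.5726  0.1143 -0.4001  0.0663  0.0623  0.0626  0.0652] [-0.1 -0.   0.2  0.   0.  -0.2  0.1  0.   0.1 -0.3  0.1  0.1  0.  -0.1
  0.1  0.  -0.3 -0.4  0.2 -1. ]
0 [0.547  0.0591 0.0663]
1 [0.5748 0.0906 0.0623]
2 [0.5912 0.1293 0.0626]
3 [0.5944 0.1711 0.0652]
[0.492 0.208 0.047]
[0.459 0.123 0.047]
[0.68  0.028 0.11 ]
```

>>> servo_tool([
  {"dx": -1.5,"dy": -0.5,"jaw": 1},
  {"dx": -2.16,"dy": -0.78,"jaw": 1},
  {"dx": -2.16,"dy": -0.78,"jaw": 1},
  {"dx": -2.16,"dy": -0.78,"jaw": 1},
  {"dx": -2.16,"dy": -0.78,"jaw": 1},
  {"dx": -2.16,"dy": -0.78,"jaw": 1},
  {"dx": -2.16,"dy": -0.78,"jaw": 1},
  {"dx": -2.16,"dy": -0.78,"jaw": 1},
  {"dx": -2.16,"dy": -0.78,"jaw": 1},
  {"dx": -2.16,"dy": -0.78,"jaw": 1},
  {"dx": -2.16,"dy": -0.78,"jaw": 1},
  {"dx": -2.16,"dy": -0.78,"jaw": 1},
])

```text
invalid input at $.increments[0]: expected keys dx, dy, dz, wx, wy, wz, jaw
```

>>> servo_tool([
  {"dx": -2.16,"dy": -0.78,"jaw": 1},
  {"dx": -2.16,"dy": -0.78,"jaw": 1},
  {"dx": -2.16,"dy": -0.78,"jaw": 1},
  {"dx": -2.16,"dy": -0.78,"jaw": 1},
  {"dx": -2.16,"dy": -0.78,"jaw": 1},
  {"dx": -2.16,"dy": -0.78,"dz": 1,"jaw": 1},
  {"dx": -2.16,"dy": -0.78,"dz": 1,"jaw": 1},
  {"dx": -2.16,"dy": -0.78,"dz": 1,"jaw": 1},
  {"dx": -2.16,"dy": -0.78,"dz": 1,"jaw": 1},
  {"dx": -2.16,"dy": -0.78,"dz": 1,"jaw": 1},
  {"dz": 1,"jaw": 1},
  {"jaw": 1},
])

```text
invalid input at $.increments[0]: expected keys dx, dy, dz, wx, wy, wz, jaw
```

>>> servo_tool([
  {"dx": -1.5,"dy": -0.5,"dz": 0,"wx": 0,"wy": 0,"wz": 0,"jaw": 1},
  {"dx": -2.16,"dy": -0.78,"dz": 0,"wx": 0,"wy": 0,"wz": 0,"jaw": 1},
  {"dx": -2.16,"dy": -0.78,"dz": 0,"wx": 0,"wy": 0,"wz": 0,"jaw": 1},
  {"dx": -2.16,"dy": -0.78,"dz": 0,"wx": 0,"wy": 0,"wz": 0,"jaw": 1},
  {"dx": -2.16,"dy": -0.78,"dz": 0,"wx": 0,"wy": 0,"wz": 0,"jaw": 1},
  {"dx": -2.16,"dy": -0.78,"dz": 0,"wx": 0,"wy": 0,"wz": 0,"jaw": 1},
  {"dx": -2.16,"dy": -0.78,"dz": 0,"wx": 0,"wy": 0,"wz": 0,"jaw": 1},
  {"dx": -2.16,"dy": -0.78,"dz": 0,"wx": 0,"wy": 0,"wz": 0,"jaw": 1},
  {"dx": -2.16,"dy": -0.78,"dz": 0,"wx": 0,"wy": 0,"wz": 0,"jaw": 1},
  {"dx": -2.16,"dy": -0.78,"dz": 0,"wx": 0,"wy": 0,"wz": 0,"jaw": 1},
  {"dx": -2.16,"dy": -0.78,"dz": 0,"wx": 0,"wy": 0,"wz": 0,"jaw": 1},
  {"dx": -2.16,"dy": -0.78,"dz": 0,"wx": 0,"wy": 0,"wz": 0,"jaw": 1},
])

```text
clock: 1.5
tcp_pos: [0.3701, 0.3399, 0.2314]
ee_rot: [0.0, 0.149, 0.989, 0.0]
force: [0.1, -0.1, 0.4]
opening: 0.0
grip_force: 0.0
```

>>> servo_tool([
  {"dx": -2.16,"dy": -0.78,"dz": 0,"wx": 0,"wy": 0,"wz": 0,"jaw": 1},
  {"dx": -2.16,"dy": -0.78,"dz": 0,"wx": 0,"wy": 0,"wz": 0,"jaw": 1},
  {"dx": -2.16,"dy": -0.78,"dz": 0,"wx": 0,"wy": 0,"wz": 0,"jaw": 1},
  {"dx": -2.16,"dy": -0.78,"dz": 0,"wx": 0,"wy": 0,"wz": 0,"jaw": 1},
  {"dx": -2.16,"dy": -0.78,"dz": 0,"wx": 0,"wy": 0,"wz": 0,"jaw": 1},
  {"dx": -2.16,"dy": -0.78,"dz": 1,"wx": 0,"wy": 0,"wz": 0,"jaw": 1},
  {"dx": -2.16,"dy": -0.78,"dz": 1,"wx": 0,"wy": 0,"wz": 0,"jaw": 1},
  {"dx": -2.16,"dy": -0.78,"dz": 1,"wx": 0,"wy": 0,"wz": 0,"jaw": 1},
  {"dx": -2.16,"dy": -0.78,"dz": 1,"wx": 0,"wy": 0,"wz": 0,"jaw": 1},
  {"dx": -2.16,"dy": -0.78,"dz": 1,"wx": 0,"wy": 0,"wz": 0,"jaw": 1},
  {"dx": -2.16,"dy": -0.78,"dz": 1,"wx": 0,"wy": 0,"wz": 0,"jaw": 1},
  {"dx": 0,"dy": 0,"dz": 0,"wx": 0,"wy": 0,"wz": 0,"jaw": 1},
])

```text
clock: 2.5
tcp_pos: [0.5732, 0.1859, 0.1689]
ee_rot: [-0.0, 0.151, 0.989, -0.001]
force: [0.2, 0.0, -0.3]
opening: -0.0001
grip_force: 0.0
```

```bash
cat >> fit.py <<'E'
from scipy.spatial.transform import Rotation as Ro
def wristE(s,m):
    T=np.eye(4);q=s["ee_rot"];T[:3,:3]=Ro.from_quat([q[1],q[2],q[3],q[0]]).as_matrix();T[:3,3]=s["tcp_pos"]
    return np.linalg.inv(T@m["T_tool_cam"])
def tool(s,d):
    q=s["ee_rot"];return Ro.from_quat([q[1],q[2],q[3],q[0]]).as_matrix().T@d
P0=[ 0.5726,0.1143,-0.4001,0.0663,0.0623,0.0626,0.0652]
E
python3 - <<'E'
from fit import *
s=arm.sense();im=arm.capture("wrist");m=arm.camera_model("wrist");E=wristE(s,m)
print(s["tcp_pos"],s["ee_rot"],s["clock"])
im2=im[:,:,::-1].copy()
for i in range(4):
    p=proj(m,b2w(P0,W[i],P0[3+i]),E);print(i,p); cv2.drawMarker(im2,tuple(int(a) for a in p),(0,255,255),0,12)
print(np.round(blobs(im,"blue",(0,0,640,400)),1).tolist())
cv2.imwrite("pics/w1.png",im2)
print("to v3",tool(s,b2w(P0,W[3],.08)-s["tcp_pos"])*100)
E
```

```text
[0.57320041 0.18593654 0.16890834] [-2.24202929e-04  1.50624126e-01  9.88590487e-01 -1.08196121e-03] 2.5
0 [147.76812957 214.34595877]
1 [203.71740634 234.3409113 ]
2 [258.94109644 239.61687729]
3 [312.50168345 229.24919024]
[[147.4, 214.4], [311.7, 228.9], [203.2, 234.2], [258.5, 239.4], [601.1, 347.5], [1.3, 357.2], [35.4, 358.1]]
to v3 [-2.46122267 -0.76537104  8.89225585]
```

View pics/w1.png

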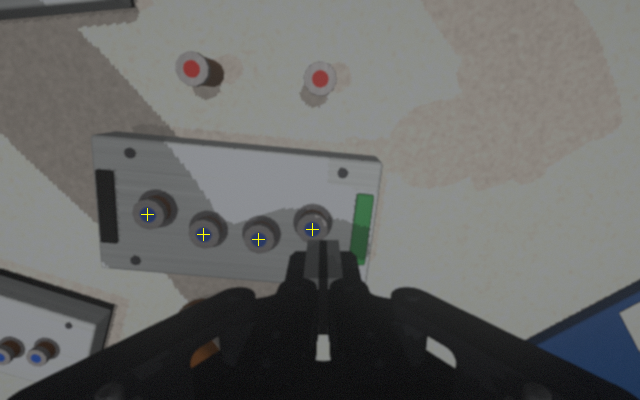

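The wrist picture confirms the fit: all four predicted caps land on the blue spots within 1 px, with vial 3 at (312,229) beside the green strip. I'll move down over vial 3.

>>> servo_tool([
  {"dx": -0.6,"dy": -0.2,"dz": 1,"wx": 0,"wy": 0,"wz": 0,"jaw": 1},
  {"dx": -0.6,"dy": -0.2,"dz": 1,"wx": 0,"wy": 0,"wz": 0,"jaw": 1},
  {"dx": -0.6,"dy": -0.2,"dz": 1,"wx": 0,"wy": 0,"wz": 0,"jaw": 1},
  {"dx": -0.6,"dy": -0.17,"dz": 1,"wx": 0,"wy": 0,"wz": 0,"jaw": 1},
  {"dx": 0,"dy": 0,"dz": 1,"wx": 0,"wy": 0,"wz": 0,"jaw": 1},
  {"dx": 0,"dy": 0,"dz": 1,"wx": 0,"wy": 0,"wz": 0,"jaw": 1},
  {"dx": 0,"dy": 0,"dz": 1,"wx": 0,"wy": 0,"wz": 0,"jaw": 1},
  {"dx": 0,"dy": 0,"dz": 1,"wx": 0,"wy": 0,"wz": 0,"jaw": 1},
  {"dx": 0,"dy": 0,"dz": 0.5,"wx": 0,"wy": 0,"wz": 0,"jaw": 1},
  {"dx": 0,"dy": 0,"dz": 0,"wx": 0,"wy": 0,"wz": 0,"jaw": 1},
  {"dx": 0,"dy": 0,"dz": 0,"wx": 0,"wy": 0,"wz": 0,"jaw": 1},
  {"dx": 0,"dy": 0,"dz": 0,"wx": 0,"wy": 0,"wz": 0,"jaw": 1},
])

```text
clock: 3.55
tcp_pos: [0.5921, 0.1745, 0.0868]
ee_rot: [0.0, 0.149, 0.989, 0.0]
force: [0.5, -0.4, -0.4]
opening: 0.0002
grip_force: 0.0
```

```bash
cat > st.py <<'E'
from fit import *
import sys
i=int(sys.argv[1]);s=arm.sense();print(s["clock"],s["tcp_pos"],s["ee_rot"],s["force"]);print("to",tool(s,b2w(P0,W[i],float(sys.argv[2]))-s["tcp_pos"])*100)
E
python3 st.py 3 .057
```

```text
3.55 [0.59208963 0.17445583 0.08680739] [4.40639762e-04 1.48770479e-01 9.88871634e-01 2.03924068e-04] [ 0.45890315 -0.39124178 -0.42974221]
to [-0.31169653 -0.25433043  2.98085729]
```

>>> servo_tool([
  {"dx": -0.31,"dy": -0.25,"dz": 0.5,"wx": 0,"wy": 0,"wz": 0,"jaw": 1},
  {"dx": 0,"dy": 0,"dz": 0.6,"wx": 0,"wy": 0,"wz": 0,"jaw": 1},
  {"dx": 0,"dy": 0,"dz": 0.5,"wx": 0,"wy": 0,"wz": 0,"jaw": 1},
  {"dx": 0,"dy": 0,"dz": 0,"wx": 0,"wy": 0,"wz": 0,"jaw": 1},
  {"dx": 0,"dy": 0,"dz": 0,"wx": 0,"wy": 0,"wz": 0,"jaw": 1},
  {"dx": 0,"dy": 0,"dz": 0,"wx": 0,"wy": 0,"wz": 0,"jaw": 1},
])

```text
clock: 4.05
tcp_pos: [0.5939, 0.1709, 0.0702]
ee_rot: [-0.0, 0.149, 0.989, -0.0]
force: [-0.1, 0.1, 0.6]
opening: -0.0
grip_force: 0.0
```

>>> servo_tool([
  {"dx": 0,"dy": 0,"dz": 0.2,"wx": 0,"wy": 0,"wz": 0,"jaw": 1},
  {"dx": 0,"dy": 0,"dz": 0.2,"wx": 0,"wy": 0,"wz": 0,"jaw": 1},
  {"dx": 0,"dy": 0,"dz": 0.2,"wx": 0,"wy": 0,"wz": 0,"jaw": 1},
  {"dx": 0,"dy": 0,"dz": 0.2,"wx": 0,"wy": 0,"wz": 0,"jaw": 1},
  {"dx": 0,"dy": 0,"dz": 0,"wx": 0,"wy": 0,"wz": 0,"jaw": 1},
  {"dx": 0,"dy": 0,"dz": 0,"wx": 0,"wy": 0,"wz": 0,"jaw": 1},
])

```text
clock: 4.55
tcp_pos: [0.5939, 0.1709, 0.0622]
ee_rot: [-0.0, 0.149, 0.989, -0.0]
force: [0.1, 0.1, -0.3]
opening: -0.0003
grip_force: 0.0
```

>>> servo_tool([
  {"dx": 0,"dy": 0,"dz": 0.1,"wx": 0,"wy": 0,"wz": 0,"jaw": 1},
  {"dx": 0,"dy": 0,"dz": 0.1,"wx": 0,"wy": 0,"wz": 0,"jaw": 1},
  {"dx": 0,"dy": 0,"dz": 0.1,"wx": 0,"wy": 0,"wz": 0,"jaw": 1},
])

```text
clock: 4.8
tcp_pos: [0.5939, 0.171, 0.0595]
ee_rot: [0.0, 0.149, 0.989, 0.0]
force: [0.5, 0.0, 2.3]
opening: 0.0003
grip_force: 1.4
```

>>> servo_tool([
  {"dx": 0,"dy": 0,"dz": 0.1,"wx": 0,"wy": 0,"wz": 0,"jaw": 1},
  {"dx": 0,"dy": 0,"dz": 0.1,"wx": 0,"wy": 0,"wz": 0,"jaw": 1},
])

```text
clock: 4.97
tcp_pos: [0.5939, 0.1709, 0.0573]
ee_rot: [0.0, 0.149, 0.989, 0.0]
force: [0.1, -0.7, 2.0]
opening: -0.0003
grip_force: 1.4
```

>>> servo_tool([
  {"dx": 0,"dy": 0,"dz": 0.05,"wx": 0,"wy": 0,"wz": 0,"jaw": 1},
  {"dx": 0,"dy": 0,"dz": 0,"wx": 0,"wy": 0,"wz": 0,"jaw": 1},
])

```text
clock: 5.13
tcp_pos: [0.5939, 0.1709, 0.0571]
ee_rot: [0.0, 0.149, 0.989, 0.0]
force: [-0.9, 0.6, 3.8]
opening: 0.0001
grip_force: 2.2
```

>>> servo_tool([
  {"dx": 0,"dy": 0,"dz": 0.03,"wx": 0,"wy": 0,"wz": 0,"jaw": 1},
  {"dx": 0,"dy": 0,"dz": 0,"wx": 0,"wy": 0,"wz": 0,"jaw": 1},
])

```text
clock: 5.3
tcp_pos: [0.5939, 0.1709, 0.057]
ee_rot: [0.0, 0.149, 0.989, 0.0]
force: [-1.7, -0.5, 6.4]
opening: 0.0003
grip_force: 3.1
```

>>> servo_tool([
  {"dx": 0,"dy": 0,"dz": 0.05,"wx": 0,"wy": 0,"wz": 0,"jaw": 1},
  {"dx": 0,"dy": 0,"dz": 0,"wx": 0,"wy": 0,"wz": 0,"jaw": 1},
  {"dx": 0,"dy": 0,"dz": 0,"wx": 0,"wy": 0,"wz": 0,"jaw": 1},
])

```text
clock: 5.55
tcp_pos: [0.594, 0.171, 0.057]
ee_rot: [0.0, 0.149, 0.989, 0.0]
force: [-3.2, -0.5, 9.3]
opening: 0.0001
grip_force: 4.4
```

```bash
python3 st.py 2 .070;python3 st.py 3 .057
```

```text
5.55 [0.59395632 0.17095951 0.05700757] [2.48468630e-04 1.48844714e-01 9.88860540e-01 1.44113778e-04] [-3.1631163  -0.4814513   9.31066391]
to [-0.96405863 -4.06814145 -1.30027091]
5.55 [0.59395632 0.17095951 0.05700757] [2.48468630e-04 1.48844714e-01 9.88860540e-01 1.44113778e-04] [-3.1631163  -0.4814513   9.31066391]
to [-0.03283062  0.02649857  0.00078155]
```

>>> servo_tool([
  {"dx": 0,"dy": 0,"dz": -0.5,"wx": 0,"wy": 0,"wz": 0,"jaw": 1},
  {"dx": 0,"dy": 0,"dz": -0.5,"wx": 0,"wy": 0,"wz": 0,"jaw": 1},
  {"dx": 0,"dy": 0,"dz": -0.3,"wx": 0,"wy": 0,"wz": 0,"jaw": 1},
  {"dx": 0,"dy": 0,"dz": 0,"wx": 0,"wy": 0,"wz": 0,"jaw": 1},
  {"dx": -0.2,"dy": -0.8,"dz": 0,"wx": 0,"wy": 0,"wz": 0,"jaw": 1},
  {"dx": -0.2,"dy": -0.8,"dz": 0,"wx": 0,"wy": 0,"wz": 0,"jaw": 1},
  {"dx": -0.2,"dy": -0.8,"dz": 0,"wx": 0,"wy": 0,"wz": 0,"jaw": 1},
  {"dx": -0.2,"dy": -0.8,"dz": 0,"wx": 0,"wy": 0,"wz": 0,"jaw": 1},
  {"dx": -0.16,"dy": -0.87,"dz": 0,"wx": 0,"wy": 0,"wz": 0,"jaw": 1},
  {"dx": 0,"dy": 0,"dz": 0,"wx": 0,"wy": 0,"wz": 0,"jaw": 1},
  {"dx": 0,"dy": 0,"dz": 0,"wx": 0,"wy": 0,"wz": 0,"jaw": 1},
  {"dx": 0,"dy": 0,"dz": 0,"wx": 0,"wy": 0,"wz": 0,"jaw": 1},
])

```text
clock: 6.55
tcp_pos: [0.5912, 0.1291, 0.0691]
ee_rot: [0.0, 0.149, 0.989, 0.0]
force: [0.0, 0.4, -0.3]
opening: 0.0001
grip_force: 0.0
```

>>> servo_tool([
  {"dx": 0,"dy": 0,"dz": 0.2,"wx": 0,"wy": 0,"wz": 0,"jaw": 1},
  {"dx": 0,"dy": 0,"dz": 0.2,"wx": 0,"wy": 0,"wz": 0,"jaw": 1},
  {"dx": 0,"dy": 0,"dz": 0.1,"wx": 0,"wy": 0,"wz": 0,"jaw": 1},
  {"dx": 0,"dy": 0,"dz": 0.1,"wx": 0,"wy": 0,"wz": 0,"jaw": 1},
  {"dx": 0,"dy": 0,"dz": 0.1,"wx": 0,"wy": 0,"wz": 0,"jaw": 1},
  {"dx": 0,"dy": 0,"dz": 0.1,"wx": 0,"wy": 0,"wz": 0,"jaw": 1},
  {"dx": 0,"dy": 0,"dz": 0.1,"wx": 0,"wy": 0,"wz": 0,"jaw": 1},
  {"dx": 0,"dy": 0,"dz": 0.1,"wx": 0,"wy": 0,"wz": 0,"jaw": 1},
  {"dx": 0,"dy": 0,"dz": 0.1,"wx": 0,"wy": 0,"wz": 0,"jaw": 1},
  {"dx": 0,"dy": 0,"dz": 0,"wx": 0,"wy": 0,"wz": 0,"jaw": 1},
  {"dx": 0,"dy": 0,"dz": 0,"wx": 0,"wy": 0,"wz": 0,"jaw": 1},
])

```text
clock: 7.47
tcp_pos: [0.5912, 0.1292, 0.0579]
ee_rot: [0.0, 0.149, 0.989, -0.0]
force: [-0.5, -0.3, 1.0]
opening: -0.0003
grip_force: 0.5
```

>>> servo_tool([
  {"dx": 0,"dy": 0,"dz": 0.1,"wx": 0,"wy": 0,"wz": 0,"jaw": 1},
  {"dx": 0,"dy": 0,"dz": 0.05,"wx": 0,"wy": 0,"wz": 0,"jaw": 1},
  {"dx": 0,"dy": 0,"dz": 0.05,"wx": 0,"wy": 0,"wz": 0,"jaw": 1},
  {"dx": 0,"dy": 0,"dz": 0,"wx": 0,"wy": 0,"wz": 0,"jaw": 1},
  {"dx": 0,"dy": 0,"dz": 0,"wx": 0,"wy": 0,"wz": 0,"jaw": 1},
  {"dx": 0,"dy": 0,"dz": 0,"wx": 0,"wy": 0,"wz": 0,"jaw": 1},
])

```text
clock: 7.97
tcp_pos: [0.5912, 0.1292, 0.057]
ee_rot: [0.0, 0.149, 0.989, 0.0]
force: [-2.6, 0.9, 7.4]
opening: -0.0002
grip_force: 4.0
```

```bash
python3 st.py 1 .070;python3 st.py 2 .057
```

```text
7.9667 [0.59123398 0.12918572 0.0570011 ] [3.12941691e-04 1.48890699e-01 9.88853600e-01 1.39127328e-04] [-2.64819893  0.91816791  7.41851507]
to [ 0.429656   -4.17421796 -1.3016764 ]
7.9667 [0.59123398 0.12918572 0.0570011 ] [3.12941691e-04 1.48890699e-01 9.88853600e-01 1.39127328e-04] [-2.64819893  0.91816791  7.41851507]
to [0.00606212 0.00381112 0.00010746]
```

Vial 2 is home. I'll do vial 1 the same way.

>>> servo_tool([
  {"dx": 0,"dy": 0,"dz": -0.5,"wx": 0,"wy": 0,"wz": 0,"jaw": 1},
  {"dx": 0,"dy": 0,"dz": -0.5,"wx": 0,"wy": 0,"wz": 0,"jaw": 1},
  {"dx": 0,"dy": 0,"dz": -0.3,"wx": 0,"wy": 0,"wz": 0,"jaw": 1},
  {"dx": 0,"dy": 0,"dz": 0,"wx": 0,"wy": 0,"wz": 0,"jaw": 1},
  {"dx": 0.08,"dy": -0.83,"dz": 0,"wx": 0,"wy": 0,"wz": 0,"jaw": 1},
  {"dx": 0.08,"dy": -0.83,"dz": 0,"wx": 0,"wy": 0,"wz": 0,"jaw": 1},
  {"dx": 0.09,"dy": -0.83,"dz": 0,"wx": 0,"wy": 0,"wz": 0,"jaw": 1},
  {"dx": 0.09,"dy": -0.83,"dz": 0,"wx": 0,"wy": 0,"wz": 0,"jaw": 1},
  {"dx": 0.09,"dy": -0.85,"dz": 0,"wx": 0,"wy": 0,"wz": 0,"jaw": 1},
  {"dx": 0,"dy": 0,"dz": 0,"wx": 0,"wy": 0,"wz": 0,"jaw": 1},
  {"dx": 0,"dy": 0,"dz": 0,"wx": 0,"wy": 0,"wz": 0,"jaw": 1},
  {"dx": 0,"dy": 0,"dz": 0,"wx": 0,"wy": 0,"wz": 0,"jaw": 1},
])

```text
clock: 8.97
tcp_pos: [0.5749, 0.0906, 0.0691]
ee_rot: [0.0, 0.149, 0.989, 0.0]
force: [0.5, -0.3, -0.1]
opening: -0.0001
grip_force: 0.0
```

>>> servo_tool([
  {"dx": 0,"dy": 0,"dz": 0.2,"wx": 0,"wy": 0,"wz": 0,"jaw": 1},
  {"dx": 0,"dy": 0,"dz": 0.2,"wx": 0,"wy": 0,"wz": 0,"jaw": 1},
  {"dx": 0,"dy": 0,"dz": 0.1,"wx": 0,"wy": 0,"wz": 0,"jaw": 1},
  {"dx": 0,"dy": 0,"dz": 0.1,"wx": 0,"wy": 0,"wz": 0,"jaw": 1},
  {"dx": 0,"dy": 0,"dz": 0.1,"wx": 0,"wy": 0,"wz": 0,"jaw": 1},
  {"dx": 0,"dy": 0,"dz": 0.1,"wx": 0,"wy": 0,"wz": 0,"jaw": 1},
  {"dx": 0,"dy": 0,"dz": 0.1,"wx": 0,"wy": 0,"wz": 0,"jaw": 1},
  {"dx": 0,"dy": 0,"dz": 0.1,"wx": 0,"wy": 0,"wz": 0,"jaw": 1},
  {"dx": 0,"dy": 0,"dz": 0.1,"wx": 0,"wy": 0,"wz": 0,"jaw": 1},
  {"dx": 0,"dy": 0,"dz": 0,"wx": 0,"wy": 0,"wz": 0,"jaw": 1},
  {"dx": 0,"dy": 0,"dz": 0,"wx": 0,"wy": 0,"wz": 0,"jaw": 1},
])

```text
clock: 9.88
tcp_pos: [0.5748, 0.0908, 0.0579]
ee_rot: [0.0, 0.149, 0.989, 0.0]
force: [-1.5, 0.1, 1.3]
opening: 0.0001
grip_force: 0.6
```

>>> servo_tool([
  {"dx": 0,"dy": 0,"dz": 0.1,"wx": 0,"wy": 0,"wz": 0,"jaw": 1},
  {"dx": 0,"dy": 0,"dz": 0.05,"wx": 0,"wy": 0,"wz": 0,"jaw": 1},
  {"dx": 0,"dy": 0,"dz": 0.05,"wx": 0,"wy": 0,"wz": 0,"jaw": 1},
  {"dx": 0,"dy": 0,"dz": 0,"wx": 0,"wy": 0,"wz": 0,"jaw": 1},
  {"dx": 0,"dy": 0,"dz": 0,"wx": 0,"wy": 0,"wz": 0,"jaw": 1},
  {"dx": 0,"dy": 0,"dz": 0,"wx": 0,"wy": 0,"wz": 0,"jaw": 1},
])

```text
clock: 10.38
tcp_pos: [0.5748, 0.0907, 0.057]
ee_rot: [0.0, 0.149, 0.989, 0.0]
force: [-3.7, 0.4, 8.3]
opening: 0.0001
grip_force: 4.3
```

```bash
python3 st.py 0 .070;python3 st.py 1 .057
```

```text
10.3833 [0.57480119 0.09071695 0.05701708] [2.68113780e-04 1.48839008e-01 9.88861379e-01 2.25337099e-04] [-3.68864213  0.4070611   8.25099875]
to [ 1.72780643 -3.83787869 -1.30110889]
10.3833 [0.57480119 0.09071695 0.05701708] [2.68113780e-04 1.48839008e-01 9.88861379e-01 2.25337099e-04] [-3.68864213  0.4070611   8.25099875]
to [-0.0072512  -0.01449626  0.00170413]
```

>>> servo_tool([
  {"dx": 0,"dy": 0,"dz": -0.5,"wx": 0,"wy": 0,"wz": 0,"jaw": 1},
  {"dx": 0,"dy": 0,"dz": -0.5,"wx": 0,"wy": 0,"wz": 0,"jaw": 1},
  {"dx": 0,"dy": 0,"dz": -0.45,"wx": 0,"wy": 0,"wz": 0,"jaw": 1},
  {"dx": 0,"dy": 0,"dz": 0,"wx": 0,"wy": 0,"wz": 0,"jaw": 1},
  {"dx": 0.33,"dy": -0.77,"dz": 0,"wx": 0,"wy": 0,"wz": 0,"jaw": 1},
  {"dx": 0.35,"dy": -0.77,"dz": 0,"wx": 0,"wy": 0,"wz": 0,"jaw": 1},
  {"dx": 0.35,"dy": -0.77,"dz": 0,"wx": 0,"wy": 0,"wz": 0,"jaw": 1},
  {"dx": 0.35,"dy": -0.77,"dz": 0,"wx": 0,"wy": 0,"wz": 0,"jaw": 1},
  {"dx": 0.35,"dy": -0.76,"dz": 0,"wx": 0,"wy": 0,"wz": 0,"jaw": 1},
  {"dx": 0,"dy": 0,"dz": 0,"wx": 0,"wy": 0,"wz": 0,"jaw": 1},
  {"dx": 0,"dy": 0,"dz": 0,"wx": 0,"wy": 0,"wz": 0,"jaw": 1},
  {"dx": 0,"dy": 0,"dz": 0,"wx": 0,"wy": 0,"wz": 0,"jaw": 1},
])

```text
clock: 11.38
tcp_pos: [0.5472, 0.059, 0.0707]
ee_rot: [0.0, 0.149, 0.989, 0.0]
force: [-0.1, 0.4, 0.8]
opening: 0.0
grip_force: 0.0
```

>>> servo_tool([
  {"dx": 0,"dy": 0,"dz": 0.15,"wx": 0,"wy": 0,"wz": 0,"jaw": 1},
  {"dx": 0,"dy": 0,"dz": 0.1,"wx": 0,"wy": 0,"wz": 0,"jaw": 1},
  {"dx": 0,"dy": 0,"dz": 0.1,"wx": 0,"wy": 0,"wz": 0,"jaw": 1},
  {"dx": 0,"dy": 0,"dz": 0.1,"wx": 0,"wy": 0,"wz": 0,"jaw": 1},
  {"dx": 0,"dy": 0,"dz": 0.1,"wx": 0,"wy": 0,"wz": 0,"jaw": 1},
  {"dx": 0,"dy": 0,"dz": 0.1,"wx": 0,"wy": 0,"wz": 0,"jaw": 1},
  {"dx": 0,"dy": 0,"dz": 0.1,"wx": 0,"wy": 0,"wz": 0,"jaw": 1},
  {"dx": 0,"dy": 0,"dz": 0.1,"wx": 0,"wy": 0,"wz": 0,"jaw": 1},
  {"dx": 0,"dy": 0,"dz": 0.1,"wx": 0,"wy": 0,"wz": 0,"jaw": 1},
  {"dx": 0,"dy": 0,"dz": 0.1,"wx": 0,"wy": 0,"wz": 0,"jaw": 1},
  {"dx": 0,"dy": 0,"dz": 0.1,"wx": 0,"wy": 0,"wz": 0,"jaw": 1},
  {"dx": 0,"dy": 0,"dz": 0.1,"wx": 0,"wy": 0,"wz": 0,"jaw": 1},
])

```text
clock: 12.38
tcp_pos: [0.547, 0.0592, 0.058]
ee_rot: [0.0, 0.149, 0.989, 0.0]
force: [-0.6, 1.4, 1.2]
opening: 0.0002
grip_force: 1.4
```

>>> servo_tool([
  {"dx": 0,"dy": 0,"dz": 0.1,"wx": 0,"wy": 0,"wz": 0,"jaw": 1},
  {"dx": 0,"dy": 0,"dz": 0.05,"wx": 0,"wy": 0,"wz": 0,"jaw": 1},
  {"dx": 0,"dy": 0,"dz": 0.05,"wx": 0,"wy": 0,"wz": 0,"jaw": 1},
  {"dx": 0,"dy": 0,"dz": 0,"wx": 0,"wy": 0,"wz": 0,"jaw": 1},
  {"dx": 0,"dy": 0,"dz": 0,"wx": 0,"wy": 0,"wz": 0,"jaw": 1},
  {"dx": 0,"dy": 0,"dz": 0,"wx": 0,"wy": 0,"wz": 0,"jaw": 1},
])

```text
clock: 12.88
tcp_pos: [0.5471, 0.0592, 0.057]
ee_rot: [0.0, 0.149, 0.989, 0.0]
force: [-1.5, 1.4, 9.4]
opening: 0.0001
grip_force: 4.8
```

All four vials are down at the hard stop. I'll lift clear, back off, and check.

>>> servo_tool([
  {"dx": 0,"dy": 0,"dz": -0.5,"wx": 0,"wy": 0,"wz": 0,"jaw": 1},
  {"dx": 0,"dy": 0,"dz": -1,"wx": 0,"wy": 0,"wz": 0,"jaw": 1},
  {"dx": 0,"dy": 0,"dz": -1.5,"wx": 0,"wy": 0,"wz": 0,"jaw": 1},
  {"dx": 0,"dy": 0,"dz": -1.5,"wx": 0,"wy": 0,"wz": 0,"jaw": 1},
  {"dx": 0,"dy": 0,"dz": -1.5,"wx": 0,"wy": 0,"wz": 0,"jaw": 1},
  {"dx": 0,"dy": 0,"dz": -1.5,"wx": 0,"wy": 0,"wz": 0,"jaw": 1},
  {"dx": 1,"dy": 0,"dz": -1.5,"wx": 0,"wy": 0,"wz": 0,"jaw": 1},
  {"dx": 1,"dy": 0,"dz": -1.5,"wx": 0,"wy": 0,"wz": 0,"jaw": 1},
  {"dx": 1,"dy": 0,"dz": -1.5,"wx": 0,"wy": 0,"wz": 0,"jaw": 1},
  {"dx": 0.5,"dy": 0,"dz": -1,"wx": 0,"wy": 0,"wz": 0,"jaw": 1},
  {"dx": 0,"dy": 0,"dz": 0,"wx": 0,"wy": 0,"wz": 0,"jaw": 1},
  {"dx": 0,"dy": 0,"dz": 0,"wx": 0,"wy": 0,"wz": 0,"jaw": 1},
])

```text
clock: 13.88
tcp_pos: [0.5141, 0.0693, 0.1865]
ee_rot: [0.001, 0.149, 0.989, 0.0]
force: [-0.2, -0.0, 0.5]
opening: -0.0001
grip_force: 0.0
```

```bash
python3 - <<'E'
from fit import *
S=arm.camera_model("scene")
for n in("scene","wrist"):
    s=arm.sense();im=arm.capture(n);m=arm.camera_model(n);E=m["extrinsics"] if n=="scene" else wristE(s,m)
    B=np.array(blobs(im,"blue",(0,0,640,400)))
    for i in range(4):
        a=proj(m,b2w(P0,W[i],.057),E);b=proj(m,b2w(P0,W[i],P0[3+i]),E)
        j=np.argmin(np.linalg.norm(B-a,axis=1));print(n,i,np.round(a,1),np.round(b,1),np.round(B[j],1))
    cv2.imwrite(f"pics/{n}_end.png",im[:,:,::-1])
E
```

```text
scene 0 [324.6 201.4] [324.6 196.7] [324.3 201.4]
scene 1 [320.8 215.9] [320.7 213.2] [320.8 215.6]
scene 2 [325.6 232. ] [325.6 229.1] [325.5 232. ]
scene 3 [340. 248.] [340.1 243.5] [340. 248.]
wrist 0 [323.  229.9] [323.  234.1] [322.1 230.1]
wrist 1 [368.7 249.5] [369.5 252.1] [367.9 249.4]
wrist 2 [418.3 254.2] [420.1 257.1] [417.5 254. ]
wrist 3 [468.4 243.9] [472.4 247.9] [467.4 243.5]
```

View pics/scene_end.png

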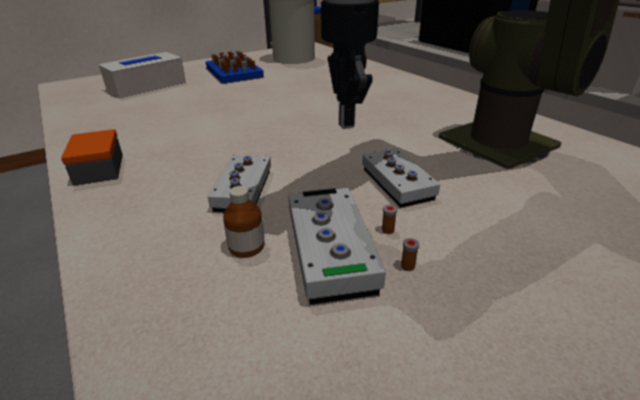

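All four caps, at (324,201) to (340,248), match the fully-home height within 0.3 px in the scene picture. The spares at (389,220) and (410,255) and the bottle at (242,225) have not moved, and the gripper is clear.

```bash
python3 -c "from station import arm; print(arm.sign_off())"
```

```text
the job is handed in; nothing more can be done
None
```

All four vials were pressed fully home in order from the green to the black marker (3, 2, 1, 0), with no more than about 9 N read while pressing; the spares and bottle were left untouched, the arm finished clear, and the job was handed in at about 14 s.

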